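# Unclip the filter cover of the dish-drying fan

### The job

The drying fan on the canteen's dish table needs its filter looked at. Press down the springy snap tab that sticks out at the front of the steel fan unit, so that it lets go of the filter cover and the cover pops up; then lift the cover off by its bar and set it down (do not drop it), bar up, flat in the empty metal tray.

Things in the scene. Friction and masses are not known exactly. Their poses are not given: they have to be found in the camera images.
- cover: Loose filter cover on the steel fan unit. Origin: centre of underside, 61 mm up while clipped; own -x points to the tab. A 78 (x) x 88 x 24 mm high frame hangs in the unit's well; on it a 98 x 108 x 5 mm plate; mid-plate an upright grip bar, 60 mm along x, 14 thick, 34 tall, top 63 mm above origin. 0.10-0.20 kg. Let go, a spring pops it up 12 mm, where it stays, free to lift straight up.
- tab (a joint): Snap tab hinge, rad: 0 at rest (its nose holds down the cover's edge), 0.40 fully pressed (stop). Lets the cover go at about 0.1 to 0.25; full press takes 5 to 7 N at the pad's middle. A small clip at the far edge is linked to it and opens with it. Springs back when let go, the noses then under the popped-up cover, which cannot clip in again.
- tab_pad (a point): Middle of the top face of the tab's thumb pad: a level plate 45 mm (cover's x) x 50 mm (y), sticking out of the fan unit's front face with nothing under it. 81 mm from the cover's centre along the cover's -x, 79 mm above the table (unit's top: 85 mm). Pressed straight down, it lets go within 6 mm and meets its stop at 8 to 10 mm.
- tray: The empty metal tray, fixed: 220 (x) x 170 (y) mm, 18 mm high, walls and floor 4 mm thick. Origin: centre of its underside, on the table; z up. Another tray just like it, with a bowl and a mug in it, is not meant.
Not all that is in view belongs to the job. Leave any purple or yellow look-alike of the cover alone.

How it is judged:
By the outcome, as a careful person would: the job done as asked, in the order asked, and still so for the second after the job is handed in, with the robot touching nothing.
It also fails if it takes over 48 s, if anything falls off the work surface, if the arm or the gripper's body presses on something with over 40 N, if the wrist force passes 120 N, or if a joint passes its speed limit or range.

### The arm

A 7-joint arm with a two-finger parallel gripper is mounted at the origin on the work surface. World frame = base frame: x ahead of the robot, y to its left, z up, the work surface at z = 0. Lengths are in mm, angles in rad, forces in N, time in s.
With the tool pointing down it reaches from about 425 to 925 mm from the base axis. Payload 6.8 kg.
Tool frame: the origin (TCP) lies on the mounting face of the last link; the fingertips stand env.tcp_to_tips ahead of it and the grasp point (between the pads) lies 163 mm ahead of it (env.tcp_to_tips is the distance from the TCP to the fingertips, in mm); z points along the fingers, x is the direction in which the jaws open and shut, and the axes are right-handed (so a half turn about z gives the same grasp; the last joint's range is limited). The gripper opens to 88 mm and grips with 3 to 60 N. Pads are 20 mm wide; open, the fingers measure 115 mm over their backs; the gripper's body (75 mm by 178 mm) begins 61 mm behind the grasp point.
Start: joints at [1.024, 0.477, 0.022, 1.555, -0.011, 1.109, -0.083], TCP at [286.783, -611.063, 404.664] pointing down, gripper open.
Joint ranges: [-2.96, 2.96], [-0.34, 2.1], [-1.41, 1.46], [0.24, 2.44], [-1.37, 4.51], [0.17, 1.92], [-2.96, 2.96]. Speed limits (rad/s): [2.39, 2.39, 3.14, 3.14, 3.14, 3.14, 3.14].

### API

Orientations are given as [roll, pitch, yaw] about the fixed x, y, z axes, in that order (R = Rz(yaw) Ry(pitch) Rx(roll)).
In Python, from plant import env gives the robot as it stands.
- The arm moves only by the tool play_rows, never from a script. Its arguments are lists of equal length, an entry for each row: "slide": the shift along the tool's x, y, z in mm, a list of three; "rotation": the turn, a rotation vector about the tool's x, y, z in rad, a list of three; "claw": the finger opening in mm, from 0 to 87.8. In form: {"slide": [[dx, dy, dz], ...], "rotation": [[ax, ay, az], ...], "claw": [claw, ...]}. A call has 1 to 10 rows; each row shifts and turns the commanded pose from where the row before left it, along the tool's axes as they then stand; what a row does not reach is not made up. A row lasts 1/12 s, in which the tool goes at most 41.7 mm and 7.16 degrees, less where a joint would pass 70% of its speed; a pose out of reach is approached as far as the arm can. A call with a gripper value outside its range is refused whole. The fingers move at their own pace and stop on an object; "squeeze" is the grip in N (left out, the last holds). Time passes only in rows, so rows that do not move let the fingers close. It gives the time, the measured TCP pose, the force and the opening at its end, in the units of the state.
- env.observe(): the state, without advancing time (a new reading comes with each control period).
- env.grab_frame(name): name is "side" or "top"; returns (picture, depth): 480x640x3 uint8, red, green, blue; 480x640 float32, mm along the optical axis (not along the pixel's ray), 0 where there is no reading.
- env.calibration(name): a dict with "mtx" (3x3 intrinsics, pixels), "cam_to_world" (4x4, takes a point from camera to world coordinates). Camera axes: x right, y down, z forward; pixel columns grow to the right and rows downward; lengths in mm; the calibration is good to about 2 mm. A picture is of the moment at which its call begins. calibration takes no time and is no camera call.
- env.finish_job(): hands the job in, once; it reports no verdict.
Trained networks look in the newest picture that a camera, given by its name, has taken for a name from the list of things; names that differ only in an ending like _2 or _b are one class to them, and where a whole thing is asked for, a point or a joint stands for the part that bears it (a point fixed in the world has none). Each returns a list of dicts, best first, with "p" (0 to 1); they miss things now and then, are a little off and sometimes report something else, mostly with a low value. They report only what shows in the picture. A call takes as long as a camera call. They do not tell look-alikes from the thing itself.
- env.masks_of(camera, label): "region" (480x640 bool, what is visible of it).
- env.tip_of(camera, label): "xyz" ([x, y, z] in mm, in world coordinates, good to about 4 mm: a listed point, or the origin of a listed thing).
The state is a dict: "t": time; "joint_positions": joint angles; "qvel": joint speeds; "tau": joint torques, N m; "tcp_pos": TCP position; "tool_rot": TCP orientation; "contact_force": force on the tool from outside, world axes, zero at the start; "torque": the same for the moment, N m; "opening": opening from 0.0 (shut) to 1.0 (fully open).
Only numpy, scipy, OpenCV 4.12 (cv2) and the standard library are available. Lean on these libraries where they do the work, as an engineer would, in place of code of your own. Each camera call takes 0.05 s, during which the arm holds its last target. There are 200 camera calls.

## Working session

There is one attempt and no reset: what is moved stays moved. The work goes in short steps, Python scripts to look and compute and a tool call to move; the robot and the scene stay as the last step left them, time stands still between calls to the robot, and variables do not carry over. Pictures are saved under pics/ and viewed, about 8 in all and at most 12, crops included, and the job is handed in when it is done.

Besides the shell and the picture viewer there is one more tool, called after "Call:" as name(argument=value, ...) on one line, values as JSON. play_rows: Moves the arm, as the interface text tells. Its arguments: {"type":"object","properties":{"slide":{"type":"array"},"rotation":{"type":"array"},"claw":{"type":"array"},"squeeze":{"type":"number"}},"required":["slide","rotation","claw"]}

```bash
mkdir -p pics; cat > h.py <<'E'
import numpy as np, cv2
from plant import env
def cloud(name,d):
    c=env.calibration(name);K=c["mtx"];T=np.array(c["cam_to_world"])
    v,u=np.mgrid[:480,:640]
    P=np.stack([(u-K[0][2])/K[0][0]*d,(v-K[1][2])/K[1][1]*d,d],-1)
    W=P@T[:3,:3].T+T[:3,3]; W[d<=0]=np.nan
    return W
def proj(name,p):
    c=env.calibration(name);T=np.linalg.inv(np.array(c["cam_to_world"]));q=T[:3,:3]@np.array(p)+T[:3,3]
    r=np.array(c["mtx"])@q;return (r[:2]/r[2]).round(0)
E
python3 - <<'E'
from h import *
print(env.tcp_to_tips, env.observe())
ims=[]
for n in("top","side"):
    im,d=env.grab_frame(n);np.savez("/tmp/"+n,im=im,d=d)
    cv2.imwrite(f"pics/{n}1.png",im[:,:,::-1])
    for l in("cover","tab","tab_pad","tray"):
        for r in env.tip_of(n,l): print(n,l,np.round(r["xyz"]),round(r["p"],2),proj(n,r["xyz"]))
E
```

```text
182.0 {'t': 0.0, 'joint_positions': array([ 1.02393447,  0.47778907,  0.02234694,  1.55642714, -0.01148415,
        1.10931246, -0.08311413]), 'qvel': array([-6.17393206e-04, -1.18573756e-03, -1.72851386e-05,  6.46229757e-04,
        9.52043802e-04, -3.97336643e-04,  1.34023895e-03]), 'tau': array([-1.91977648e-03, -5.82841873e+01,  1.53341912e+00, -2.72602862e+01,
       -5.44272875e-02,  1.71291927e-02,  1.71186730e-04]), 'tcp_pos': array([ 286.64068295, -610.81669708,  403.69924496]), 'tool_rot': array([ 3.14144128e+00,  1.80134035e-03, -1.13202622e+00]), 'contact_force': array([ 0.05575477,  0.44684052, -0.42568733]), 'torque': array([-0.01959246, -0.08599009, -0.00453202]), 'opening': 1.0006191556506967}
top cover [377. -38.  -0.] 0.93 [322. 259.]
top cover [220. 321.  -0.] 0.86 [175. 327.]
top cover [ 293. -243.   -2.] 0.78 [407. 292.]
top cover [592. -13.  61.] 0.57 [311. 167.]Traceback (most recent call last):
  File "<stdin>", line 8, in <module>
ValueError: it knows: cover, tab_pad, tray
```

View pics/top1.png

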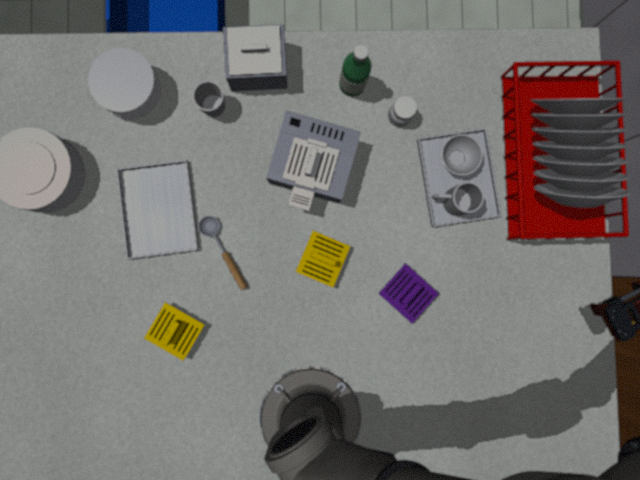

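The top view shows the steel fan unit around (315,158), with its white cover at about (312,165) and the tab at (301,198). The empty tray is at (160,210), and the tray with bowl and mug is at (460,178). The cover candidates are yellow at (325,259) and (175,330), purple at (408,292), and white on the unit at (311,165). Only the white one sits in the steel unit with a tab. I'll confirm that in an enlarged crop.

```bash
python3 - <<'E'
from h import *
for n in("top","side"):
    im,d=env.grab_frame(n);np.savez("/tmp/"+n,im=im,d=d)
    cv2.imwrite(f"pics/{n}2.png",im[:,:,::-1])
    for l in("cover","tab_pad","tray"):
        for r in env.tip_of(n,l): print(n,l,np.round(r["xyz"]),round(r["p"],2),proj(n,r["xyz"]))
    W=cloud(n,d)
    if n=="top":
        cv2.imwrite("pics/crop.png",cv2.resize(im[90:230,240:390,::-1],None,fx=4,fy=4,interpolation=cv2.INTER_CUBIC))
        for lab,(lo,hi) in {"unit>75":(75,88),"plate":(88,97),"bar":(110,135)}.items():
            m=(W[...,2]>lo)&(W[...,2]<hi); m[:, :262]=0;m[:,368:]=0;m[:105]=0;m[215:]=0
            p=W[m]
            if len(p)>4: print(lab,len(p),p.mean(0).round(1),cv2.minAreaRect(p[:,:2].astype(np.float32)))
        z=W[185:212:2,286:318:2,2];print(z.round(0).astype(int))
        m=(W[...,2]>10)&(W[...,2]<26);m[:,:115]=0;m[:,203:]=0;m[:155]=0;m[265:]=0
        p=W[m];print("tray",len(p),cv2.minAreaRect(p[:,:2].astype(np.float32)))
E
```

```text
top cover [218. 322.   2.] 0.75 [174. 328.]
top cover [379. -39.  -0.] 0.66 [323. 258.]
top cover [ 293. -245.   -1.] 0.65 [408. 292.]
top cover [594. -15.  63.] 0.62 [312. 166.]
top tab_pad [519.  11.  79.] 0.77 [301. 197.]
top tray [508. 359.   0.] 0.92 [158. 208.]
unit>75 3954 [613.4 -17.4  83.9] ((594.4083251953125, -11.55877685546875), (180.035400390625, 208.739501953125), 72.77310943603516)
plate 1826 [596.6 -12.6  90.8] ((613.4588623046875, -17.184356689453125), (177.67068481445312, 159.2814178466797), 72.9922866821289)
bar 180 [592.3 -11.3 123.4] ((592.8527221679688, -11.275954246520996), (14.103188514709473, 59.29209899902344), 72.60104370117188)
[[64 70 79 84 83 85 83 94 91 97 91 92 96 93 95 87]
 [29 40 51 56 81 78 85 86 83 86 90 93 96 95 92 92]
 [ 4  8 19 80 81 79 76 78 79 81 86 81 83 88 85 84]
 [-4  1  0 81 80 78 79 78 78 77 77 83 81 84 85 81]
 [ 3  1  1 79 78 80 81 81 82 76 76 81 78 75 64 73]
 [-1 -1 -4 75 78 80 81 79 81 79 80 76 78 82 32 41]
 [ 1  0 80 80 78 81 77 83 79 76 80 78 79 82  0  7]
 [-3 -2 78 79 77 78 82 79 82 78 78 79 77 -2  6  3]
 [-1 -3 76 75 81 78 77 77 80 77 76 77 79 -3  0 -2]
 [ 1 79 77 77 77 76 81 79 77 82 78 81 80 -4  0 -7]
 [-3  2 82 76 79 77 77 79 75 79 77 78 -3 -1 -1  2]
 [-1  1  0 -2  1 80 80 73 80 80 76 79  0  0  3  4]
 [ 1 -3  2 -4  1  1 -4 -1 76 77 74 77 -1 -3 -7  2]
 [ 2 -2  1  1  2  3  0  2 -1  2  2 -1 -2  1  2 -2]]
tray 744 ((506.1936950683594, 348.9200134277344), (220.6153106689453, 192.01846313476562), 6.3966450691223145)
side cover [214. 319.   1.] 0.7 [413. 411.]
side cover [381. -38.   0.] 0.67 [338. 251.]
side cover [595. -15.  61.] 0.66 [240. 227.]
side cover [ 291. -241.   -0.] 0.57 [384. 202.]
side tab_pad [522.  10.  78.] 0.91 [269. 232.]
side tray [510. 357.  -0.] 0.7 [226. 406.]
```

View pics/crop.png

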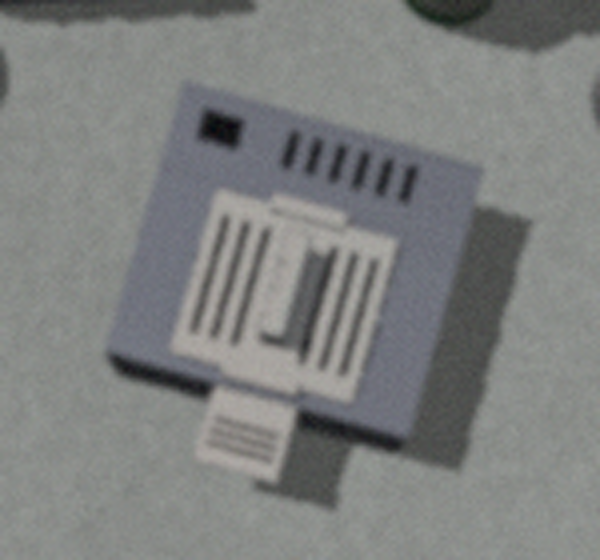

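View pics/side2.png

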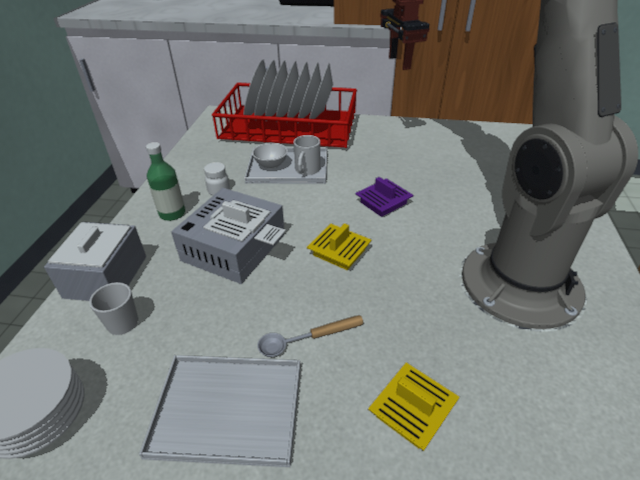

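The crop confirms the white cover. It sits in the steel unit, with the front tab at crop (248,430) and clip at the back; the side view shows the same at (240,220). The measurements agree: bar centre about (593,-12), top about 124; pad about (520,10.5,79); cover x axis at about -17.5°; tray about (508,358), yaw about +6.5°. Next I work out the rows to get above the pad.

```bash
cat >> h.py <<'E'
def plan(x,y,z,yawdeg,n):
    """rows from the present pose to TCP x,y,z, tool down with yaw (short rows, rounded to mm)"""
    o=env.observe();p=np.array(o["tcp_pos"]);yw=o["tool_rot"][2];dy=np.radians(yawdeg)-yw
    print("at",p.round(1),np.degrees(o["tool_rot"]).round(1),"F",np.round(o["contact_force"],1),"t",round(o["t"],2))
    c=p.copy();t=np.array([x,y,z]);rz=round(-dy/n,3);R=[]
    for i in range(n):
        s=p+(t-p)*(i+1)/n-c
        tx=np.array([np.cos(yw),np.sin(yw),0]);ty=np.array([np.sin(yw),-np.cos(yw),0])
        r=[round(float(s@tx),1),round(float(s@ty),1),round(-float(s[2]),1)];R.append(r)
        c=c+r[0]*tx+r[1]*ty-np.array([0,0,r[2]]);yw-=rz
    print("rz",rz);print(R[:10]);print(R[10:])
E
python3 -c "
from h import *
plan(520,10.5,330,72.5,20)"
```

```text
at [ 286.8 -611.   404.6] [-180.     0.   -64.9] F [-0.6 -0.1 -0.5] t 0.5
rz -0.12
[[-23.2, -23.8, 3.7], [-20.2, -26.3, 3.8], [-16.8, -28.6, 3.7], [-13.3, -30.4, 3.7], [-9.6, -31.8, 3.8], [-5.7, -32.7, 3.7], [-1.8, -33.1, 3.7], [2.2, -33.2, 3.8], [6.2, -32.6, 3.7], [10.0, -31.6, 3.7]]
[[13.8, -30.2, 3.8], [17.2, -28.4, 3.7], [20.6, -26.1, 3.7], [23.5, -23.4, 3.8], [26.1, -20.5, 3.7], [28.4, -17.1, 3.7], [30.3, -13.7, 3.7], [31.6, -9.9, 3.8], [32.7, -6.1, 3.7], [33.1, -2.1, 3.7]]
```

Call:
play_rows(slide=[[-23,-24,4],[-20,-26,4],[-17,-29,4],[-13,-30,4],[-10,-32,4],[-6,-33,4],[-2,-33,4],[2,-33,4],[6,-33,4],[10,-32,4]], rotation=[[0,0,-0.12],[0,0,-0.12],[0,0,-0.12],[0,0,-0.12],[0,0,-0.12],[0,0,-0.12],[0,0,-0.12],[0,0,-0.12],[0,0,-0.12],[0,0,-0.12]], claw=[0,0,0,0,0,0,0,0,0,0], squeeze=20)

```text
t: 1.33
tcp_pos: [403.0, -297.8, 364.8]
tool_rot: [3.141, -0.0, 0.074]
contact_force: [0.0, -0.3, 0.3]
opening: 0.284
```

Call:
play_rows(slide=[[14,-30,4],[17,-28,4],[21,-26,4],[24,-23,4],[26,-21,4],[28,-17,4],[30,-14,4],[32,-10,4],[33,-6,3],[33,-2,3]], rotation=[[0,0,-0.12],[0,0,-0.12],[0,0,-0.12],[0,0,-0.12],[0,0,-0.12],[0,0,-0.12],[0,0,-0.12],[0,0,-0.12],[0,0,-0.12],[0,0,-0.12]], claw=[0,0,0,0,0,0,0,0,0,0])

```text
t: 2.17
tcp_pos: [520.3, 12.7, 326.8]
tool_rot: [3.141, 0.0, 1.273]
contact_force: [0.1, -0.3, 0.1]
opening: 0.007
```

Call:
play_rows(slide=[[0,0,0],[0,0,0]], rotation=[[0,0,0],[0,0,0]], claw=[0,0])

```text
t: 2.33
tcp_pos: [520.3, 13.0, 326.7]
tool_rot: [-3.141, -0.001, 1.271]
contact_force: [-0.0, -0.9, -0.3]
opening: 0.009
```

```bash
python3 -c "
from h import *
plan(519.5,10.5,268,72.5,4)
print(env.observe()['opening'])"
```

```text
at [520.3  13.  326.7] [-1.80e+02 -1.00e-01  7.28e+01] F [-0.  -0.9 -0.3] t 2.33
rz 0.001
[[-0.7, 0.0, 14.7], [-0.6, 0.0, 14.6], [-0.7, 0.0, 14.7], [-0.6, 0.0, 14.7]]
[]
0.008992661144338445
```

Call:
play_rows(slide=[[-1,0,15],[-1,0,15],[-1,0,15],[0,0,15],[0,0,3],[0,0,2],[0,0,2],[0,0,2],[0,0,1],[0,0,0]], rotation=[[0,0,0],[0,0,0],[0,0,0],[0,0,0],[0,0,0],[0,0,0],[0,0,0],[0,0,0],[0,0,0],[0,0,0]], claw=[0,0,0,0,0,0,0,0,0,0])

```text
t: 3.17
tcp_pos: [518.3, 7.8, 257.3]
tool_rot: [-3.14, 0.002, 1.267]
contact_force: [-6.0, -1.5, 5.5]
opening: 0.011
```

```bash
python3 - <<'E'
from h import *
print(env.observe()['tcp_pos'],env.observe()['contact_force'])
im,d=env.grab_frame("side")
cv2.imwrite("pics/s3.png",cv2.resize(im[140:290,150:320,::-1],None,fx=4,fy=4))
E
```

```text
[518.29338875   7.7624123  257.27211487] [-5.96990198 -1.50201501  5.47430444]
```

View pics/s3.png

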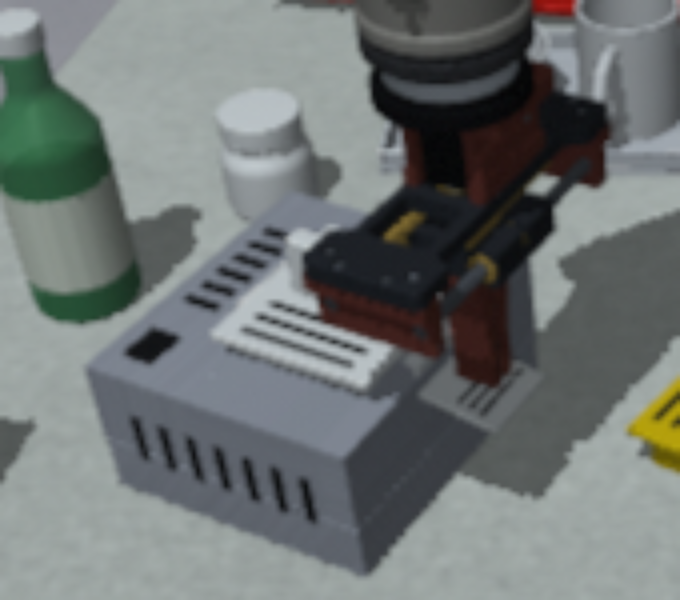

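The gripper presses the pad at crop (490,370), and the cover edge at (360,380) looks raised. I'll check its height by depth.

```bash
cat >> h.py <<'E'
def zs(name="side"):
    im,d=env.grab_frame(name);W=cloud(name,d)
    # cover-frame histogram of heights over the plate
    a=np.radians(-17.5);r=W[...,:2]-np.array([593.5,-12.5])
    x=r[...,0]*np.cos(a)+r[...,1]*np.sin(a);y=-r[...,0]*np.sin(a)+r[...,1]*np.cos(a)
    for nm,m in {"plate+y":(abs(x)<40)&(y>18)&(y<45),"plate-y":(abs(x)<40)&(y<-18)&(y>-45),"far+x":(x>38)&(x<46)&(abs(y)<45),"bar":(abs(x)<25)&(abs(y)<5)}.items():
        z=W[...,2][m];z=z[(z>70)&(z<150)];print(name,nm,len(z),np.percentile(z,[10,50,90]).round(1) if len(z) else "")
E
python3 -c "
from h import *
zs('side');zs('top');print(env.observe()['contact_force'])"
```

```text
side plate+y 272 [100.1 101.8 103. ]
side plate-y 0 
side far+x 45 [100.7 101.9 102.7]
side bar 11 [135.  135.6 136.7]
top plate+y 9 [101.  102.9 104.3]
top plate-y 17 [ 98.8 102.9 104.6]
top far+x 44 [ 99.2 101.  104. ]
top bar 0 
[-5.28113268 -0.28436416  4.96371733]
```

Plate at 102 and bar at 136: the cover popped up by 12 mm. Now I retreat straight up.

Call:
play_rows(slide=[[0,0,-4],[0,0,-12],[0,0,-25],[0,0,-30],[0,0,-18],[0,0,0],[0,0,0]], rotation=[[0,0,0],[0,0,0],[0,0,0],[0,0,0],[0,0,0],[0,0,0],[0,0,0]], claw=[0,0,0,0,60,60,60])

```text
t: 3.9
tcp_pos: [519.6, 8.4, 347.8]
tool_rot: [3.137, -0.001, 1.267]
contact_force: [-0.4, 0.3, 0.6]
opening: 0.192
```

```bash
python3 - <<'E'
from h import *
zs('side')
im,d=env.grab_frame("top");W=cloud("top",d)
m=(W[...,2]>122)&(W[...,2]<142);m[:, :262]=0;m[:,368:]=0;m[:105]=0;m[215:]=0
print(m.sum(),W[m].mean(0) if m.any() else "")
for n in("side","top"):
    for r in env.tip_of(n,"cover"): print(n,np.round(r["xyz"]),round(r["p"],2))
plan(593.5,-12.5,346,72.5,4)
E
```

```text
side plate+y 315 [100.1 101.5 102.9]
side plate-y 150 [100.2 101.6 102.9]
side far+x 57 [100.3 101.6 102.6]
side bar 53 [134.2 135.1 136.3]
0 
side [594. -11.  74.] 0.91
side [ 295. -237.   -0.] 0.88
side [381. -40.  -1.] 0.83
side [214. 315.  -2.] 0.82
top [218. 321.   2.] 0.86
top [ 292. -242.   -1.] 0.77
top [379. -35.  -2.] 0.74
at [518.7   8.2 344.9] [-179.9    0.    72.6] F [ 0.8 -0.2 -0.6] t 4.1
rz 0.001
[[0.6, 19.4, -0.3], [0.7, 19.4, -0.2], [0.7, 19.4, -0.3], [0.7, 19.4, -0.3]]
[]
```

Call:
play_rows(slide=[[1,19,0],[1,19,0],[1,19,0],[0,20,0],[0,0,5],[0,0,12],[0,0,15],[0,0,14],[0,0,8],[0,0,3]], rotation=[[0,0,0],[0,0,0],[0,0,0],[0,0,0],[0,0,0],[0,0,0],[0,0,0],[0,0,0],[0,0,0],[0,0,0]], claw=[60,60,60,60,60,60,60,60,60,60])

```text
t: 4.93
tcp_pos: [592.1, -11.6, 286.3]
tool_rot: [-3.138, 0.001, 1.269]
contact_force: [-0.2, -0.6, 0.1]
opening: 0.678
```

```bash
python3 - <<'E'
from h import *
plan(594,-12,288,72.5,1)
im,d=env.grab_frame("side")
cv2.imwrite("pics/s4.png",cv2.resize(im[140:290,150:320,::-1],None,fx=4,fy=4))
E
```

```text
at [592.1 -11.6 286.3] [-1.798e+02  1.000e-01  7.270e+01] F [-0.2 -0.6  0.1] t 4.93
rz 0.003
[[0.2, 1.9, -1.7]]
[]
```

View pics/s4.png

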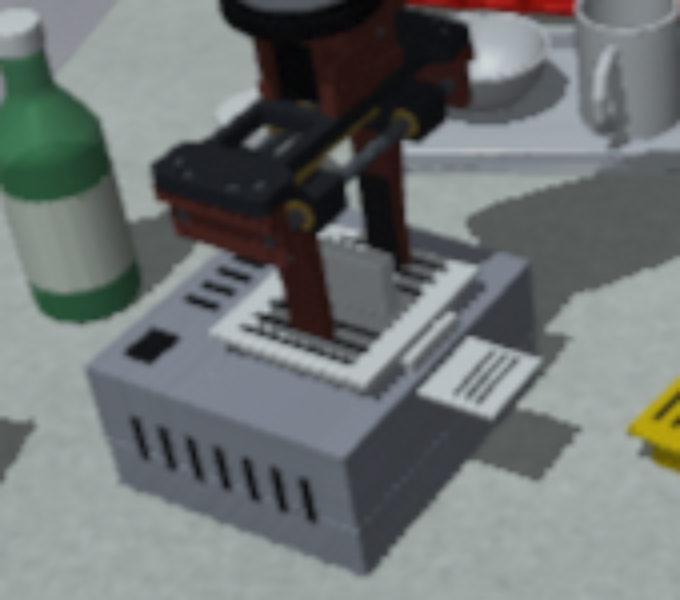

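The fingers straddle the bar (crop (360,280)), the left tip is at (315,335), and the tab has sprung back. Next I close and lift.

Call:
play_rows(slide=[[0,2,-1],[0,0,0],[0,0,0],[0,0,0],[0,0,0],[0,0,0],[0,0,0]], rotation=[[0,0,0],[0,0,0],[0,0,0],[0,0,0],[0,0,0],[0,0,0],[0,0,0]], claw=[30,18,8,8,8,8,8], squeeze=25)

```text
t: 5.57
tcp_pos: [595.3, -12.3, 289.8]
tool_rot: [3.141, -0.0, 1.268]
contact_force: [-0.6, 1.3, -0.0]
opening: 0.187
```

Call:
play_rows(slide=[[0,0,-3],[0,0,-5],[0,0,-8],[0,0,-10],[0,0,-15],[0,0,-15],[0,0,-15],[0,0,-15],[0,0,-5],[0,0,0]], rotation=[[0,0,0],[0,0,0],[0,0,0],[0,0,0],[0,0,0],[0,0,0],[0,0,0],[0,0,0],[0,0,0],[0,0,0]], claw=[8,8,8,8,8,8,8,8,8,8])

```text
t: 6.4
tcp_pos: [595.8, -12.1, 382.8]
tool_rot: [3.138, -0.001, 1.268]
contact_force: [0.6, -0.4, -1.7]
opening: 0.158
```

```bash
python3 - <<'E'
from h import *
plan(508,358,378,96.5,16)
im,d=env.grab_frame("side")
cv2.imwrite("pics/s5.png",cv2.resize(im[100:290,100:340,::-1],None,fx=3,fy=3))
E
```

```text
at [595.8 -12.1 382.8] [ 1.798e+02 -1.000e-01  7.260e+01] F [ 0.6 -0.4 -1.7] t 6.4
rz -0.026
[[20.4, -12.1, 0.3], [20.8, -11.6, 0.3], [21.0, -11.1, 0.3], [21.4, -10.5, 0.3], [21.6, -9.9, 0.3], [21.8, -9.4, 0.3], [22.1, -8.8, 0.3], [22.3, -8.3, 0.3], [22.5, -7.6, 0.3], [22.7, -7.1, 0.3]]
[[22.9, -6.5, 0.3], [23.0, -5.8, 0.3], [23.2, -5.3, 0.3], [23.3, -4.7, 0.3], [23.4, -4.0, 0.3], [23.5, -3.5, 0.3]]
```

View pics/s5.png

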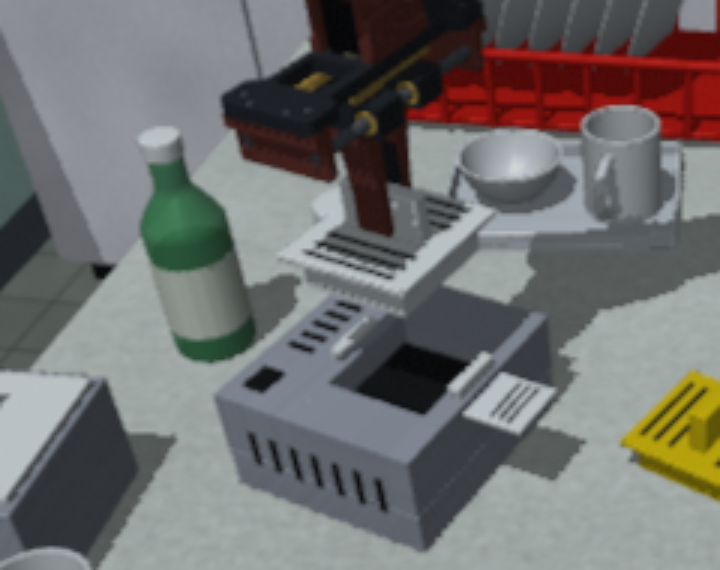

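The cover is held level and clear of the unit (picture (390,240)). Next I carry it over the tray.

Call:
play_rows(slide=[[10,-6,0],[20,-12,0],[21,-11,0],[21,-11,0],[22,-10,0],[22,-9,0],[22,-9,0],[22,-8,0],[23,-8,0],[23,-7,0]], rotation=[[0,0,-0.026],[0,0,-0.026],[0,0,-0.026],[0,0,-0.026],[0,0,-0.026],[0,0,-0.026],[0,0,-0.026],[0,0,-0.026],[0,0,-0.026],[0,0,-0.026]], claw=[8,8,8,8,8,8,8,8,8,8])

```text
t: 7.28
tcp_pos: [541.0, 208.9, 379.6]
tool_rot: [-3.14, 0.0, 1.531]
contact_force: [0.7, 0.8, -0.8]
opening: 0.159
```

Call:
play_rows(slide=[[23,-7,0],[23,-6,0],[23,-5,0],[23,-5,0],[23,-4,0],[20,-4,0],[10,-5,0],[0,0,0],[0,0,0]], rotation=[[0,0,-0.026],[0,0,-0.026],[0,0,-0.026],[0,0,-0.026],[0,0,-0.026],[0,0,-0.026],[0,0,0],[0,0,0],[0,0,0]], claw=[8,8,8,8,8,8,8,8,8])

```text
t: 8.03
tcp_pos: [501.8, 351.0, 380.0]
tool_rot: [-3.14, 0.001, 1.685]
contact_force: [-0.2, -0.2, -0.3]
opening: 0.159
```

```bash
python3 - <<'E'
from h import *
plan(508,358,245,96.5,6)
im,d=env.grab_frame("side")
cv2.imwrite("pics/s6.png",im[:,:,::-1])
for n in("side","top"):
    if n=="top": env.grab_frame("top")
    for l in ("cover","tray"):
        for r in env.tip_of(n,l): print(n,l,np.round(r["xyz"]),round(r["p"],2))
E
```

```text
at [501.8 351.  380. ] [-1.799e+02  1.000e-01  9.660e+01] F [-0.2 -0.2 -0.3] t 8.03
rz 0.0
[[1.0, 1.2, 22.5], [1.1, 1.1, 22.5], [1.0, 1.2, 22.5], [1.0, 1.1, 22.5], [1.1, 1.2, 22.5], [1.0, 1.1, 22.5]]
[]
side cover [214. 318.   2.] 0.71
side cover [ 294. -238.   -1.] 0.68
side cover [380. -40.  -2.] 0.64
side cover [502. 352. 167.] 0.59
side tray [510. 357.   0.] 0.87
top cover [377. -38.  -2.] 0.9
top cover [ 296. -244.   -1.] 0.65
top cover [219. 324.  -2.] 0.59
top tray [509. 361.   0.] 0.68
```

View pics/s6.png

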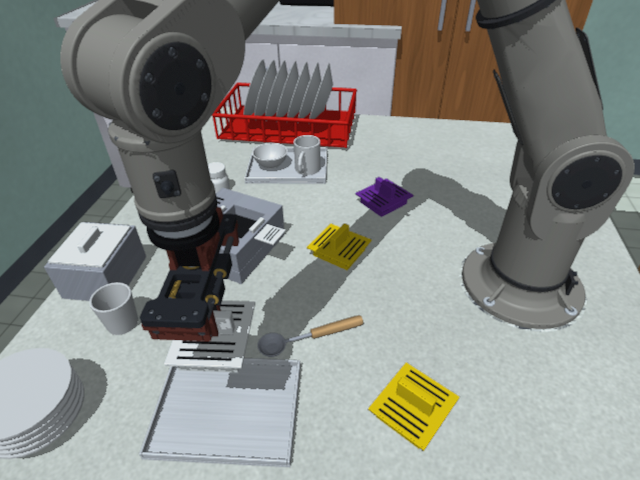

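The cover is level over the tray, at about (220,335) in the picture. The tray outline is clear and the centre is about 7 mm further on in x and y. Next I lower it.

Call:
play_rows(slide=[[1,1,12],[1,1,22],[1,1,25],[1,1,25],[1,1,25],[1,1,20],[1,1,12],[0,0,6],[0,0,0],[0,0,0]], rotation=[[0,0,0],[0,0,0],[0,0,0],[0,0,0],[0,0,0],[0,0,0],[0,0,0],[0,0,0],[0,0,0],[0,0,0]], claw=[8,8,8,8,8,8,8,8,8,8])

```text
t: 9.17
tcp_pos: [508.8, 359.0, 234.2]
tool_rot: [3.141, -0.001, 1.684]
contact_force: [-0.2, 0.2, -0.4]
opening: 0.159
```

Call:
play_rows(slide=[[0,0,3],[0,0,3],[0,0,2],[0,0,1],[0,0,0],[0,0,0]], rotation=[[0,0,0],[0,0,0],[0,0,0],[0,0,0],[0,0,0],[0,0,0]], claw=[8,8,8,8,8,8])

```text
t: 9.67
tcp_pos: [508.7, 358.8, 224.8]
tool_rot: [3.141, -0.0, 1.684]
contact_force: [0.4, -0.6, -0.4]
opening: 0.16
```

Call:
play_rows(slide=[[0,0,1],[0,0,1],[0,0,1],[0,0,0]], rotation=[[0,0,0],[0,0,0],[0,0,0],[0,0,0]], claw=[8,8,8,8])

```text
t: 10.0
tcp_pos: [508.6, 358.7, 221.4]
tool_rot: [-3.141, 0.0, 1.684]
contact_force: [0.3, 0.1, -1.3]
opening: 0.154
```

Call:
play_rows(slide=[[0,0,0.5],[0,0,0.5],[0,0,0]], rotation=[[0,0,0],[0,0,0],[0,0,0]], claw=[8,8,8])

```text
t: 10.25
tcp_pos: [508.6, 358.9, 221.1]
tool_rot: [3.141, 0.0, 1.684]
contact_force: [-1.2, -1.5, 3.1]
opening: 0.155
```

Contact at TCP z of about 221, as predicted. One more small step, then release.

Call:
play_rows(slide=[[0,0,0.5],[0,0,0],[0,0,0],[0,0,0],[0,0,0],[0,0,0],[0,0,0]], rotation=[[0,0,0],[0,0,0],[0,0,0],[0,0,0],[0,0,0],[0,0,0],[0,0,0]], claw=[8,14,20,30,40,50,50])

```text
t: 10.83
tcp_pos: [508.6, 358.8, 220.0]
tool_rot: [-3.141, -0.0, 1.684]
contact_force: [0.5, -0.2, -0.6]
opening: 0.495
```

Call:
play_rows(slide=[[0,0,-5],[0,0,-10],[0,0,-20],[0,0,-30],[0,0,-35],[0,0,-35],[0,0,-30],[0,0,-15],[0,0,0],[0,0,0]], rotation=[[0,0,0],[0,0,0],[0,0,0],[0,0,0],[0,0,0],[0,0,0],[0,0,0],[0,0,0],[0,0,0],[0,0,0]], claw=[50,50,50,50,50,50,50,50,50,50])

```text
t: 11.67
tcp_pos: [508.5, 358.9, 401.5]
tool_rot: [3.139, -0.001, 1.684]
contact_force: [1.5, -1.0, 0.0]
opening: 0.571
```

```bash
python3 - <<'E'
from h import *
im,d=env.grab_frame("side");W=cloud("side",d)
cv2.imwrite("pics/s7.png",im[:,:,::-1])
for l in ("cover","tray"):
    for r in env.tip_of("side",l): print(l,np.round(r["xyz"]),round(r["p"],2))
r=W[...,:2]-[508.6,358.8];a=np.radians(6.5)
x=r[...,0]*np.cos(a)+r[...,1]*np.sin(a);y=-r[...,0]*np.sin(a)+r[...,1]*np.cos(a);z=W[...,2]
for sx in(-1,1):
  for sy in(-1,1):
    m=(x*sx>10)&(x*sx<45)&(y*sy>15)&(y*sy<50)&(z<50);print(sx,sy,m.sum(),np.median(z[m]).round(1))
E
```

```text
cover [214. 316.  -1.] 0.98
cover [380. -40.  -0.] 0.9
cover [512. 357.   6.] 0.85
cover [ 296. -238.    1.] 0.81
-1 -1 405 32.5
-1 1 625 32.3
1 -1 306 32.5
1 1 604 32.3
```

View pics/s7.png

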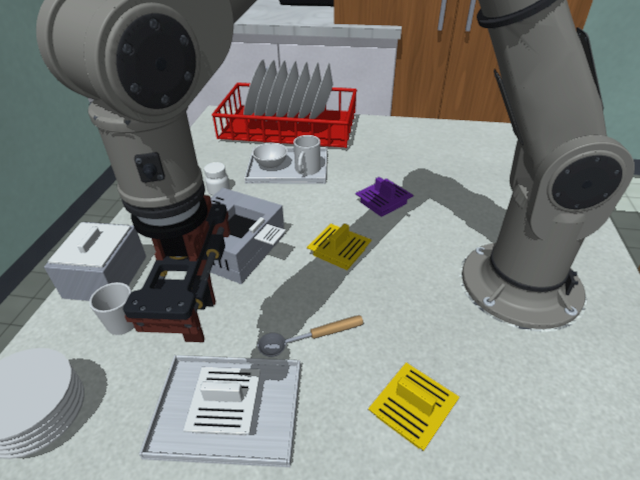

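The cover lies flat in the empty tray at about (222,400), bar up. The plate height is 32.4 mm at all four corners, against about 33 expected. The gripper is clear of everything.

```bash
python3 -c "
from plant import env
print(env.finish_job())"
```

```text
the job is handed in; nothing more can be done
None
```

The filter cover is off the fan unit and lying flat, bar up, in the empty metal tray; I handed the job in at about 11.7 s of the 48 s allowed.

- **Tab:** I pressed it with the closed fingers, with forces of about 6 N at most at each reading. The cover's plate rose from about 91 to 102 mm and the bar's top to about 136 mm, which matches the 12 mm pop-up.
- **Cover:** I lifted it straight up by its bar and lowered it into the tray until it touched. I let go only after contact, with about 3 N at the wrist.
- **Last checks:** The plate measures 32.3–32.5 mm at all four quarters, against 33 mm expected. The cover sits at about (512, 357), close to the tray's centre at about (509, 358). The gripper is about 150 mm above the bar, touching nothing. The purple and yellow look-alikes were not touched.
- **Did not agree or failed:**
  - While I pressed the tab there was also a sideways force of about 6 N. I took it to be friction from the tilting pad, but did not confirm that.
  - The network did not report the tray in the last picture, so the centre comes from earlier readings.

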